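# Close and lock a two-part plaster mould

### The job

Close the plaster mould in its jig: slide the loose half on the board until it sits snugly against the metal fence and face to face with the fixed half, then push the red-handled lever through its quarter turn behind the loose half to its end stop, so that the mould is locked shut. Leave the tools and pots around it where they are.

Things in the scene. Friction and masses are not known exactly. Their poses are not given: they have to be found in the camera images.
- jig: Plywood moulding board fixed to the table, 250 (x) x 340 (y) x 18 mm high, carrying the fixed half, fence and lever; its place and yaw vary. Origin on the table, 10 mm to the -x side of the board's centre; z up. At yaw 0 its +x points away from the robot, +y to the robot's left. The board's +x side is open.
- fixed_face (a point): Centre of the parting face of the fixed half, 37.5 mm above the board, at jig (0, +80 mm), axes as the jig's. The fixed half is a white plaster block, 100 (x) x 60 (y) x 75 mm high, at jig y +80 to +140 mm, with a wooden block 60 mm high behind it.
- fence_top (a point): Middle of the top inner edge of the aluminium fence, at jig (-50, -25 mm), 43 mm above the table. The fence is 12 mm thick, stands 25 mm above the board and runs along jig y from -130 to +80 mm; its inner face is at jig x = -50 mm.
- seat (a point): The point on the board's top face (18 mm above the table), at jig (0, +50 mm), axes as the jig's, where the centre of the loose half's underside belongs when the mould is closed: its -x side against the fence, its +y face against the fixed half.
- mould: The loose half of the mould: a white plaster block, 100 (x) x 60 (y) x 75 mm high, about 0.6 kg, with a 24 mm wide pour notch in the top of its parting (+y) face and a pink line along its back. Origin at the centre of its underside; axes parallel to the jig's when closed. It starts on the board 90 to 140 mm short of its seat in y, 10 to 22 mm off the seat in x (away from the fence), turned up to 0.2 rad.
- lever (a joint): Angle of the locking lever about its vertical pivot, rad: 0 = open, along the jig's -y outside the fence; pi/2 = closed at the end stop, along the jig's +x, its bar 1.5 mm behind the back of the closed mould. It turns anticlockwise seen from above, needs about 2.5 N at the grip and stays where it is left. It starts between 0 and 0.2.
- lever_grip (a point): Middle of the lever's upright red grip, a cylinder 24 mm in diameter and 42 mm tall that stands on the bar (61 to 103 mm above the table), 110 mm from the pivot; this point is 82 mm above the table.
- lever_pivot (a point): Point on the lever's vertical pivot axis, at jig (-85, +9.5 mm), 82 mm above the table. From here the lever's steel bar runs out 125 mm, 18 mm wide, 48 to 61 mm above the table, passing over the fence.
- wood_tool: Bystander: flat dark wooden modelling tool 14 x 110 x 10 mm lying on the board beside the fixed half, on the open side. Origin at the centre of its underside.
- glaze_jar: Bystander: glaze jar with white lid, 64 mm across, 90 mm tall, origin under its centre.
- slip_jar: Bystander: slip jar with black lid, 64 mm across, 90 mm tall, origin under its centre.
- bowl: Bystander: clay-coloured bowl, 110 mm across, 50 mm tall, origin under its centre.
- mug: Bystander: blue mug, 76 mm across, 85 mm tall, origin under its centre.
- maquette: Bystander: small clay sculpture, 84 mm across, 100 mm tall, origin under its centre.
- brush: Bystander: brush with a wooden handle lying to the right of the robot, nearer than the board, origin at its underside.
Things that resemble listed ones, but are neither listed nor needed, are in the scene too. What is shaped like the mould but orange or purple is not meant.

How it is judged:
By the outcome, as a careful person would: the job done as asked, in the order asked, and still so for the second after the job is handed in, with the robot touching nothing.
It also fails if it takes over 67 s, if anything falls off the work surface, if the arm or the gripper's body presses on something with over 40 N, if the wrist force passes 120 N, or if a joint passes its speed limit or range.

### The arm

A 6-joint arm with a two-finger parallel gripper is mounted at the origin on the work surface. World frame = base frame: x ahead of the robot, y to its left, z up, the work surface at z = 0. Lengths are in m, angles in degrees, forces in N, time in s.
With the tool pointing down it reaches from about 0.4 to 0.825 m from the base axis. Payload 7 kg.
Tool frame: the origin (TCP) lies on the centre line of the jaws, within the pads' length; the fingertips stand 22 mm ahead of it and the grasp point (between the pads) lies 3 mm ahead of it; z points along the fingers, y is the line along which they close (so a half turn about z gives the same grasp; the last joint's range is limited). The gripper opens to 88 mm and grips with 3 to 60 N. Pads are 19 mm wide; open, the fingers measure 130 mm over their backs; the gripper's body (78 mm by 193 mm) begins 47 mm behind the grasp point.
Start: joints at [-54.196, 20.546, 0.682, 0, -70.136, -16.507], TCP at [0.223, -0.637, 0.249] pointing down, gripper open.
Joint ranges: [-176.03, 176.03], [-82.01, 121.73], [-58.28, 71.71], [-173.87, 95.51], [-174.79, -0.11], [-173.66, 173.66]. Speed limits (degrees/s): [136.94, 136.94, 172.46, 180, 180, 180].

### API

Orientations are given as [roll, pitch, yaw] about the fixed x, y, z axes, in that order (R = Rz(yaw) Ry(pitch) Rx(roll)).
In Python, from plant import get_state, cams, r gives the robot as it stands.
- The arm moves only by the tool apply_moves, never from a script. Its argument "targets" is a list of rows, each an object with "dp": the shift along the world's x, y, z in m, a list of three; "yaw": the turn about the world's z in degrees. In form: [{"dp": [x, y, z], "yaw": yaw}, ...]. A call has 1 to 20 rows; each row is the pose to reach, as a shift and turn from the pose commanded when the call began; what a row does not reach only later rows make up. A row lasts 1/12 s, in which the tool goes at most 41.7 mm and 7.16 degrees, less where a joint would pass 70% of its speed; a pose out of reach is approached as far as the arm can. A call with a gripper value outside its range is refused whole. "grip" is the gripper command: -1 is fully open, 1 is shut, values between are in proportion, set as the call begins (left out, the last holds). The fingers move at their own pace and stop on an object; "squeeze" is the grip in N (left out, the last holds). Time passes only in rows, so rows that repeat a pose let the fingers close. It gives the time, the measured TCP pose, the force, the opening and the grip force at its end, in the units of the state.
- get_state(): the state, without advancing time (a new reading comes with each control period).
- cams.capture(name): name is "scene" or "top" or "wrist"; returns a dict with "image" (384x512x3 uint8, red, green, blue), "range_z" (384x512 float32, m along the optical axis (not along the pixel's ray), 0 where there is no reading), "fx", "fy", "cx", "cy" (pixels), "R" (3x3) and "t" (3): a world point X has camera coordinates R X + t; the wrist camera has in their place "T_tool_cam" (4x4, takes a point from camera to tool coordinates, whose origin is the TCP and whose axes are the flange's). Camera axes: x right, y down, z forward; pixel columns grow to the right and rows downward; lengths in m; the calibration is good to about 2 mm. A picture is of the moment at which its call begins: read the wrist's pose just before it.
- r.close_job(): hands the job in; it is judged then, once.
The state is a dict: "time_s": time; "joints": joint angles; "qd": joint speeds; "joint_torque": joint torques, N m; "tcp_pos": TCP position; "eef_rot": TCP orientation; "contact_force": force on the tool from outside, world axes, zero at the start; "moment": the same for the moment, N m; "gripper_width": finger opening in m; "gripper_force": force on a finger pad.
Only numpy, scipy, OpenCV 4.12 (cv2) and the standard library are available. Lean on these libraries where they do the work, as an engineer would, in place of code of your own. Each camera call takes 0.05 s, during which the arm holds its last target. There are 200 camera calls.

## Working session

There is one attempt and no reset: what is moved stays moved. The work goes in short steps, Python scripts to look and compute and a tool call to move; the robot and the scene stay as the last step left them, time stands still between calls to the robot, and variables do not carry over. Pictures are saved under pics/ and viewed, at most 10 in all, crops included, and the job is handed in when it is done.

Besides the shell and the picture viewer there is one more tool, called as a command line: name --argument value ..., lists and objects as JSON in quotes. apply_moves: Moves the arm, as the interface text tells. Its arguments: {"type":"object","properties":{"targets":{"type":"array","items":{"type":"object","properties":{"dp":{"type":"array","items":{"type":"number"}},"yaw":{"type":"number"}}}},"grip":{"type":"number"},"squeeze":{"type":"number"}},"required":["targets"]}

```bash
mkdir -p pics; ls
python3 - <<'E'
from plant import get_state,cams,r
import cv2,numpy as np
s=get_state();print({k:np.round(v,3) for k,v in s.items()})
for n in("scene","top"):
    c=cams.capture(n);np.savez(n+".npz",**c);cv2.imwrite(f"pics/{n}0.png",c["image"][...,::-1]);print(n,c["fx"],c["cx"],c["cy"],np.round(c["R"],3).tolist(),np.round(c["t"],3))
E
```

```text
pics
{'time_s': np.float64(0.0), 'joints': array([-5.4194e+01,  2.0590e+01,  6.3300e-01, -2.2000e-02, -7.0137e+01,
       -1.6506e+01]), 'qd': array([ 0.016, -0.025,  0.062,  0.018,  0.07 ,  0.148]), 'joint_torque': array([ 1.0000e-03, -5.8272e+01,  2.9305e+01,  6.9970e+00,  7.0000e-03,
       -0.0000e+00]), 'tcp_pos': array([ 0.223, -0.637,  0.248]), 'eef_rot': array([ 1.79904e+02, -7.00000e-03, -1.60708e+02]), 'contact_force': array([ 0.297, -0.071, -0.161]), 'moment': array([-0.034,  0.014, -0.042]), 'gripper_force': np.float64(0.0), 'gripper_width': np.float64(0.088)}
scene 429.6731261217003 250.21797855983147 195.25570906812126 [[0.161, 0.987, 0.011], [0.655, -0.098, -0.749], [-0.738, 0.128, -0.663]] [-0.059 -0.292  1.607]
top 358.10600255497496 252.78071040401522 184.38092395070814 [[0.016, -1.0, -0.007], [-0.984, -0.015, -0.177], [0.177, 0.01, -0.984]] [-0.032  0.558  1.101]
```

View pics/top0.png

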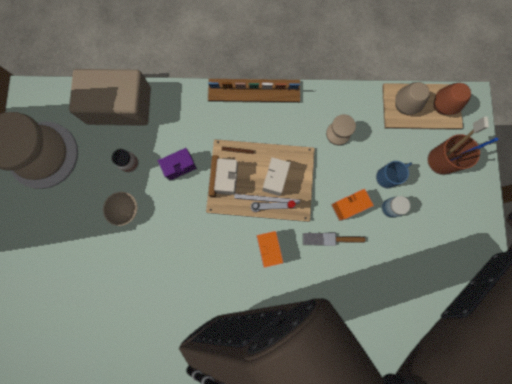

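View pics/scene0.png

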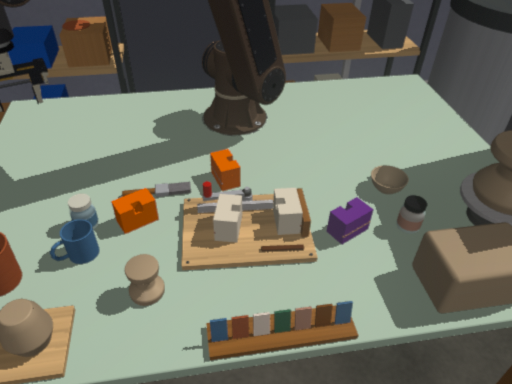

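The top view shows the board (210–315, 140–220), the fixed half at (228,176) and the loose white half at (277,176). It also shows the red grip at (292,204) and the pivot at (255,205). The orange blocks at (270,249) and (353,205) and the purple one at (178,163) are decoys. The white block on the board fits the description. I'll measure next and confirm it in a crop.

```bash
cat > h.py <<'E'
import numpy as np,cv2
def pts(c):
    h,w=c["range_z"].shape;v,u=np.mgrid[:h,:w];z=c["range_z"]
    P=np.stack([(u-c["cx"])/c["fx"]*z,(v-c["cy"])/c["fy"]*z,z],-1)
    return (P-c["t"])@c["R"]     # R^T (p-t)
def plane(c,uv,z):
    uv=np.atleast_2d(uv).astype(float);d=np.c_[(uv[:,0]-c["cx"])/c["fx"],(uv[:,1]-c["cy"])/c["fy"],np.ones(len(uv))]@c["R"]
    o=-np.asarray(c["t"])@c["R"];return o+d*((z-o[2])/d[:,2])[:,None]
def rect(c,m,z):
    """min-area rect of largest blob of mask m with its pixels cast on plane z"""
    n,l,st,_=cv2.connectedComponentsWithStats(m.astype(np.uint8));k=1+np.argmax(st[1:,4])
    cs,_=cv2.findContours((l==k).astype(np.uint8),cv2.RETR_EXTERNAL,cv2.CHAIN_APPROX_NONE)
    p=plane(c,max(cs,key=len)[:,0],z)[:,:2]
    (x,y),(a,b),t=cv2.minAreaRect((p*1000).astype(np.float32))
    t=(t+45)%90-45
    return np.round([x,y,a,b,t,st[k,4]],1)
E
python3 - <<'E'
from h import *
for n in("top","scene"):
    c=dict(np.load(n+".npz"));im=c["image"];P=pts(c);z=P[...,2]
    hsv=cv2.cvtColor(im,cv2.COLOR_RGB2HSV);H,S,V=[hsv[...,i].astype(int) for i in range(3)]
    near=(abs(P[...,0]-0.55)<.35)&(abs(P[...,1]+0.05)<.35)
    win=np.zeros(z.shape,bool)
    if n=="top": win[135:225,205:320]=1
    else: win[185:270,175:320]=1
    wm=win&(S<60)&(V>110)&(abs(z-.093)<.008)
    nn,l,st,ce=cv2.connectedComponentsWithStats(wm.astype(np.uint8))
    for k in range(1,nn):
        if st[k,4]>60: print(n,"white top",st[k],rect(c,l==k,.093),"xyz mean",P[l==k].mean(0).round(4))
    b=win&(abs(z-.018)<.006)&(H<25)&(S>60)
    print("board",rect(c,cv2.morphologyEx((win&(z>.010)).astype(np.uint8),cv2.MORPH_OPEN,np.ones((3,3)))>0,.018))
    rd=win&((H<6)|(H>174))&(S>170)&(V>80)
    nn,l,st,ce=cv2.connectedComponentsWithStats(rd.astype(np.uint8))
    for k in range(1,nn):
        if st[k,4]>8: print("red",st[k],P[l==k].mean(0).round(4),P[l==k][:,2].max().round(3), plane(c,ce[k],.09).round(4))
    x0,y0,x1,y1=(200,130,325,230) if n=="top" else (170,170,330,275)
    cv2.imwrite(f"pics/{n}c.png",cv2.resize(im[y0:y1,x0:x1,::-1],None,fx=5 if n=="scene" else 6,fy=5 if n=="scene" else 6,interpolation=cv2.INTER_CUBIC))
E
```

```text
top white top [214 159  23  33 563] [579.9  62.7  60.  101.1  -4.2 563. ] xyz mean [0.5793 0.0645 0.0929]
top white top [263 158  27  35 561] [582.2 -94.9  59.4 101.5 -15.6 561. ] xyz mean [ 0.5812 -0.0967  0.093 ]
board [ 5.819e+02 -4.730e+01  3.394e+02  2.502e+02 -4.100e+00  7.610e+03]
red [288 201   7   7  31] [ 0.4907 -0.1409  0.1024] 0.108 [[ 0.4922 -0.1422  0.09  ]]
scene white top [274 188  28  29 601] [586.1  62.   60.3 108.   -4.2 601. ] xyz mean [0.5869 0.0629 0.092 ]
scene white top [213 194  29  31 646] [589.2 -95.5  60.5 109.4 -15.6 646. ] xyz mean [ 0.5887 -0.0967  0.0921]
board [ 5.614e+02 -4.130e+01  3.478e+02  3.095e+02 -4.500e+00  9.233e+03]
red [203 185   8  12  78] [ 0.5145 -0.1422  0.0972] 0.847 [[ 0.5059 -0.1419  0.09  ]]
```

View pics/topc.png

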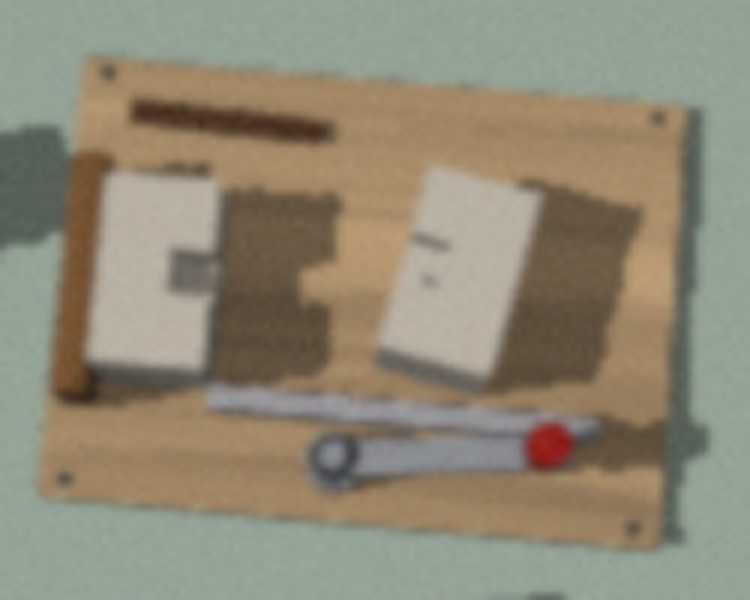

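The enlarged crop confirms it: the white block with a notch in its left (+y) face at crop (430,260), full image (272,173), is the loose half. The fixed half is at crop (155,270), with the wood behind it. 

| Item | Position | Angle |
|---|---|---|
| Jig origin (world) | (0.572, -0.0466) | yaw -4.15° |
| Mould (world) | (0.582, -0.095) | yaw -15.6° |
| Lever | – | about 0.10 rad |

I'm moving above the mould.

apply_moves --targets '[{"dp":[0.005,0.008,0],"yaw":-1},{"dp":[0.018,0.027,0],"yaw":-3},{"dp":[0.036,0.054,0],"yaw":-5},{"dp":[0.056,0.084,0],"yaw":-7},{"dp":[0.076,0.115,0],"yaw":-9},{"dp":[0.096,0.145,0],"yaw":-11},{"dp":[0.116,0.175,0],"yaw":-13},{"dp":[0.136,0.205,0],"yaw":-15},{"dp":[0.156,0.235,0],"yaw":-17},{"dp":[0.176,0.265,0],"yaw":-19},{"dp":[0.196,0.296,0],"yaw":-21},{"dp":[0.216,0.326,0],"yaw":-23},{"dp":[0.236,0.356,0],"yaw":-25},{"dp":[0.256,0.386,0],"yaw":-27},{"dp":[0.276,0.417,0],"yaw":-29},{"dp":[0.296,0.447,0],"yaw":-31},{"dp":[0.316,0.477,0],"yaw":-33},{"dp":[0.336,0.507,0],"yaw":-34.9},{"dp":[0.352,0.531,0],"yaw":-34.9},{"dp":[0.359,0.542,0],"yaw":-34.9}]' --grip -1

```text
time_s: 1.77
tcp_pos: [0.5836, -0.0922, 0.248]
eef_rot: [-180.0, -0.0, 164.5]
contact_force: [-0.4, -0.5, 0.4]
gripper_width: 0.0876
gripper_force: 0.0
```

apply_moves --targets '[{"dp":[0,0,0],"yaw":0},{"dp":[0,0,0],"yaw":0},{"dp":[0,0,0],"yaw":0}]'

```text
time_s: 2.02
tcp_pos: [0.5814, -0.0957, 0.2483]
eef_rot: [-180.0, -0.0, 164.4]
contact_force: [0.6, -0.5, 0.3]
gripper_width: 0.088
gripper_force: 0.0
```

Run:
```python
from plant import get_state,cams
from h import *
from scipy.spatial.transform import Rotation as Ro
s=get_state();c=cams.capture("wrist")
T=np.eye(4);T[:3,:3]=Ro.from_euler("xyz",s["eef_rot"],degrees=True).as_matrix();T[:3,3]=s["tcp_pos"]
W=T@c["T_tool_cam"];c["R"]=W[:3,:3].T;c["t"]=-W[:3,:3].T@W[:3,3]
print(s["tcp_pos"],s["eef_rot"])
P=pts(c);im=c["image"];hsv=cv2.cvtColor(im,cv2.COLOR_RGB2HSV)
m=(abs(P[...,2]-.093)<.006)&(c["range_z"]>0)&(hsv[...,1]<70)&(abs(P[...,0]-.58)<.09)
n,l,st,_=cv2.connectedComponentsWithStats(m.astype(np.uint8))
for k in range(1,n):
    if st[k,4]>800: print(st[k],rect(c,l==k,.093))
cv2.imwrite("pics/w1.png",im[...,::-1])
```

```text
[ 0.58135638 -0.09570908  0.24831284] [-1.79981676e+02 -4.38886216e-02  1.64386179e+02]
[ 367   84   66  105 5269] [ 5.807e+02  6.070e+01  6.320e+01  1.006e+02 -4.000e+00  5.269e+03]
[ 230  134   57   89 4460] [ 583.2  -96.3   60.   100.3  -15.4 4460. ]
```

The wrist view agrees with the top view, so I'm descending and gripping.

apply_moves --targets '[{"dp":[0.001,0,-0.01],"yaw":0},{"dp":[0.001,0,-0.03],"yaw":0},{"dp":[0.001,0,-0.055],"yaw":0},{"dp":[0.001,0,-0.08],"yaw":0},{"dp":[0.001,0,-0.105],"yaw":0},{"dp":[0.001,0,-0.13],"yaw":0},{"dp":[0.001,0,-0.15],"yaw":0},{"dp":[0.001,0,-0.17],"yaw":0},{"dp":[0.001,0,-0.182],"yaw":0},{"dp":[0.001,0,-0.188],"yaw":0},{"dp":[0.001,0,-0.188],"yaw":0},{"dp":[0.001,0,-0.188],"yaw":0}]'

```text
time_s: 3.07
tcp_pos: [0.583, -0.0956, 0.0607]
eef_rot: [-180.0, -0.0, 164.4]
contact_force: [-0.1, -0.3, 0.5]
gripper_width: 0.0877
gripper_force: 0.0
```

apply_moves --targets '[{"dp":[0,0,0],"yaw":0},{"dp":[0,0,0],"yaw":0},{"dp":[0,0,0],"yaw":0},{"dp":[0,0,0],"yaw":0},{"dp":[0,0,0],"yaw":0},{"dp":[0,0,0],"yaw":0},{"dp":[0,0,0],"yaw":0},{"dp":[0,0,0],"yaw":0}]' --grip 1 --squeeze 15

```text
time_s: 3.73
tcp_pos: [0.5831, -0.0952, 0.0611]
eef_rot: [-180.0, 0.0, 164.4]
contact_force: [-1.7, -2.4, 5.8]
gripper_width: 0.0601
gripper_force: 15.0
```

apply_moves --targets '[{"dp":[0,0.002,0],"yaw":0.5},{"dp":[0,0.006,0],"yaw":1.5},{"dp":[0,0.012,0],"yaw":3},{"dp":[0,0.018,0],"yaw":4.5},{"dp":[0,0.024,0],"yaw":6},{"dp":[0,0.03,0],"yaw":7.5},{"dp":[0,0.036,0],"yaw":9},{"dp":[-0.001,0.042,0],"yaw":10.5},{"dp":[-0.003,0.048,0],"yaw":11.3},{"dp":[-0.005,0.054,0],"yaw":11.3},{"dp":[-0.007,0.06,0],"yaw":11.3},{"dp":[-0.008,0.064,0],"yaw":11.3},{"dp":[-0.008,0.066,0],"yaw":11.3},{"dp":[-0.008,0.066,0],"yaw":11.3},{"dp":[-0.008,0.066,0],"yaw":11.3}]'

```text
time_s: 4.98
tcp_pos: [0.5754, -0.0291, 0.0611]
eef_rot: [-180.0, 0.0, 175.7]
contact_force: [-1.4, -2.8, 5.7]
gripper_width: 0.06
gripper_force: 15.0
```

apply_moves --targets '[{"dp":[-0.0005,0,0],"yaw":0},{"dp":[-0.001,0,0],"yaw":0},{"dp":[-0.0015,0,0],"yaw":0},{"dp":[-0.0015,0,0],"yaw":0}]'

```text
time_s: 5.32
tcp_pos: [0.5751, -0.0289, 0.0611]
eef_rot: [180.0, 0.2, 175.7]
contact_force: [3.8, -2.9, 2.1]
gripper_width: 0.0596
gripper_force: 15.0
```

apply_moves --targets '[{"dp":[-0.0005,0,0],"yaw":0},{"dp":[-0.001,0,0],"yaw":0},{"dp":[-0.0015,0,0],"yaw":0},{"dp":[-0.0015,0,0],"yaw":0},{"dp":[-0.0015,0,0],"yaw":0}]'

```text
time_s: 5.73
tcp_pos: [0.574, -0.0286, 0.0612]
eef_rot: [180.0, 0.2, 175.8]
contact_force: [5.7, -1.8, 1.0]
gripper_width: 0.0598
gripper_force: 15.0
```

```bash
cat >> h.py <<'E'
def look(tag):
    from plant import cams
    c=cams.capture("top");np.savez(tag+".npz",**c);im=c["image"];P=pts(c);z=P[...,2]
    hsv=cv2.cvtColor(im,cv2.COLOR_RGB2HSV);H,S,V=[hsv[...,i].astype(int) for i in range(3)]
    win=np.zeros(z.shape,bool);win[135:225,205:320]=1
    n,l,st,ce=cv2.connectedComponentsWithStats((win&(S<60)&(V>90)&(abs(z-.093)<.008)).astype(np.uint8))
    for k in range(1,n):
        if st[k,4]>60: print("white",st[k],rect(c,l==k,.093))
    n,l,st,ce=cv2.connectedComponentsWithStats((win&((H<6)|(H>174))&(S>170)&(V>60)).astype(np.uint8))
    for k in range(1,n):
        if st[k,4]>8: print("red",st[k],P[l==k].mean(0).round(4))
    cv2.imwrite(f"pics/{tag}.png",cv2.resize(im[130:230,200:325,::-1],None,fx=6,fy=6,interpolation=cv2.INTER_CUBIC))
E
python3 -c "
from plant import get_state;print(get_state()['contact_force'],get_state()['moment'])
from h import *;look('a1')"
```

```text
[ 5.72963095 -1.77421913  1.0392448 ] [-0.77038749 -1.78007372  0.14896862]
white [214 180  20  12 145] [545.7  65.3  59.7  32.6  -4.4 145. ]
white [244 185  20  10 143] [534.7 -25.4  59.   23.5  -4.4 143. ]
red [289 202   5   6  24] [ 0.4899 -0.1406  0.1033]
```

View pics/a1.png

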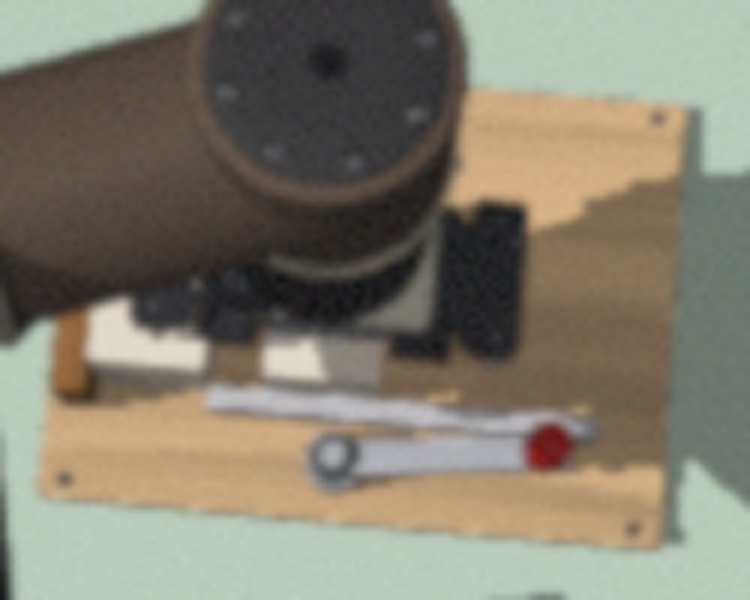

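The picture shows the mould gripped. Its near edge, at about crop (320,385), lines up with the fixed half's edge at crop (145,380), so it should be at the fence. I'll press slightly more to feel the contact.

apply_moves --targets '[{"dp":[-0.001,0,0],"yaw":0},{"dp":[-0.002,0,0],"yaw":0},{"dp":[-0.002,0,0],"yaw":0},{"dp":[-0.002,0,0],"yaw":0}]'

```text
time_s: 6.12
tcp_pos: [0.5738, -0.0285, 0.0614]
eef_rot: [179.9, 0.4, 175.8]
contact_force: [11.0, -2.9, -2.6]
gripper_width: 0.0598
gripper_force: 15.0
```

Contact with the fence is clear. I'm relieving the load, releasing and lifting.

apply_moves --targets '[{"dp":[0.0015,0,0],"yaw":0},{"dp":[0.0025,0,0],"yaw":0},{"dp":[0.0025,0,0],"yaw":0}]'

```text
time_s: 6.37
tcp_pos: [0.5741, -0.0286, 0.0611]
eef_rot: [180.0, 0.2, 175.7]
contact_force: [5.5, 0.4, 2.4]
gripper_width: 0.0599
gripper_force: 15.0
```

apply_moves --targets '[{"dp":[0,0,0],"yaw":0},{"dp":[0,0,0],"yaw":0},{"dp":[0,0,0],"yaw":0},{"dp":[0,0,0],"yaw":0}]' --grip -0.6

```text
time_s: 6.7
tcp_pos: [0.5716, -0.0292, 0.06]
eef_rot: [-180.0, -0.1, 175.7]
contact_force: [-0.7, 0.3, 0.4]
gripper_width: 0.0697
gripper_force: 0.0
```

apply_moves --targets '[{"dp":[0,0,0.005],"yaw":0},{"dp":[0,0,0.02],"yaw":0},{"dp":[0,0,0.04],"yaw":0},{"dp":[0,0,0.065],"yaw":0},{"dp":[0,0,0.085],"yaw":0},{"dp":[0,0,0.1],"yaw":0},{"dp":[0,0,0.1],"yaw":0}]'

```text
time_s: 7.28
tcp_pos: [0.5742, -0.0289, 0.1645]
eef_rot: [179.9, 0.3, 175.7]
contact_force: [1.1, -0.2, 0.4]
gripper_width: 0.0702
gripper_force: 0.0
```

apply_moves --targets '[{"dp":[0,-0.004,0],"yaw":4},{"dp":[0,-0.008,0],"yaw":10},{"dp":[0,-0.012,0],"yaw":16},{"dp":[0,-0.016,0],"yaw":22},{"dp":[0,-0.02,0],"yaw":28},{"dp":[0,-0.024,0],"yaw":34},{"dp":[0,-0.028,0],"yaw":40},{"dp":[0,-0.032,0],"yaw":46},{"dp":[0,-0.036,0],"yaw":52},{"dp":[0,-0.04,0],"yaw":58},{"dp":[0,-0.044,0],"yaw":64},{"dp":[-0.001,-0.048,0],"yaw":70},{"dp":[-0.001,-0.051,0],"yaw":76},{"dp":[-0.001,-0.052,0],"yaw":82},{"dp":[-0.001,-0.052,0],"yaw":87},{"dp":[-0.001,-0.052,0],"yaw":90.1},{"dp":[-0.001,-0.052,0],"yaw":90.1},{"dp":[-0.001,-0.052,0],"yaw":90.1},{"dp":[-0.001,-0.052,0],"yaw":90.1}]' --grip 0.1

```text
time_s: 8.87
tcp_pos: [0.5713, -0.0811, 0.1604]
eef_rot: [180.0, -0.0, -94.3]
contact_force: [-0.4, 0.1, -0.3]
gripper_width: 0.0396
gripper_force: 0.0
```

```bash
python3 -c "
from h import *;look('a2')
from plant import get_state;s=get_state();print(s['joints'],s['tcp_pos'])"
```

```text
white [243 164  19  30 357] [569.9 -22.7  50.1  93.2  -4.4 357. ]
white [214 168  22  24 350] [566.7  63.5  60.3  74.4  -4.2 350. ]
red [289 201   6   7  31] [ 0.486  -0.1379  0.1376]
[ 1.13349471e+01  1.56019214e+01 -1.87743245e+01 -4.02810315e-03
 -5.56430604e+01 -1.56319233e+01] [ 0.57138161 -0.08105863  0.16042097]
```

apply_moves --targets '[{"dp":[0,0,-0.01],"yaw":0},{"dp":[0,0,-0.03],"yaw":0},{"dp":[0,0,-0.055],"yaw":0},{"dp":[0,0,-0.08],"yaw":0},{"dp":[0,0,-0.095],"yaw":0},{"dp":[0,0,-0.1],"yaw":0},{"dp":[0,0,-0.1],"yaw":0}]'

```text
time_s: 9.5
tcp_pos: [0.5704, -0.0812, 0.0587]
eef_rot: [179.8, -0.0, -94.2]
contact_force: [-0.1, -0.5, 0.8]
gripper_width: 0.0392
gripper_force: 0.0
```

apply_moves --targets '[{"dp":[0,0.002,0],"yaw":0},{"dp":[0.0003,0.005,0],"yaw":0},{"dp":[0.0005,0.008,0],"yaw":0},{"dp":[0.001,0.011,0],"yaw":0},{"dp":[0.001,0.014,0],"yaw":0},{"dp":[0.001,0.017,0],"yaw":0},{"dp":[0.0015,0.02,0],"yaw":0},{"dp":[0.0015,0.023,0],"yaw":0},{"dp":[0.002,0.026,0],"yaw":0},{"dp":[0.002,0.029,0],"yaw":0},{"dp":[0.002,0.032,0],"yaw":0},{"dp":[0.0025,0.035,0],"yaw":0},{"dp":[0.0025,0.037,0],"yaw":0},{"dp":[0.0025,0.038,0],"yaw":0},{"dp":[0.0025,0.038,0],"yaw":0}]'

```text
time_s: 10.75
tcp_pos: [0.5749, -0.0433, 0.0617]
eef_rot: [-179.9, -0.0, -94.2]
contact_force: [1.7, -5.5, 2.9]
gripper_width: 0.0394
gripper_force: 2.5
```

apply_moves --targets '[{"dp":[0,0.001,0],"yaw":0},{"dp":[0,0.002,0],"yaw":0},{"dp":[0.0003,0.003,0],"yaw":0},{"dp":[0.0003,0.004,0],"yaw":0},{"dp":[0.0003,0.004,0],"yaw":0}]'

```text
time_s: 11.17
tcp_pos: [0.5752, -0.0396, 0.0617]
eef_rot: [-179.9, -0.0, -94.2]
contact_force: [1.2, -6.2, 2.3]
gripper_width: 0.0394
gripper_force: 3.0
```

apply_moves --targets '[{"dp":[0,0.001,0],"yaw":0},{"dp":[0,0.002,0],"yaw":0},{"dp":[0.0002,0.003,0],"yaw":0},{"dp":[0.0002,0.003,0],"yaw":0}]'

```text
time_s: 11.5
tcp_pos: [0.5753, -0.0386, 0.0617]
eef_rot: [-179.9, -0.2, -94.1]
contact_force: [3.6, -19.9, 1.0]
gripper_width: 0.0394
gripper_force: 9.7
```

It met the fixed half at 20 N. I'm backing off, lifting clear and looking.

apply_moves --targets '[{"dp":[0,-0.003,0],"yaw":0},{"dp":[0,-0.007,0],"yaw":0},{"dp":[0,-0.015,0],"yaw":0},{"dp":[0,-0.025,0.01],"yaw":0},{"dp":[0,-0.035,0.03],"yaw":0},{"dp":[0,-0.05,0.06],"yaw":0},{"dp":[0,-0.075,0.09],"yaw":0},{"dp":[0,-0.105,0.11],"yaw":0},{"dp":[0,-0.135,0.12],"yaw":0},{"dp":[0,-0.16,0.12],"yaw":0},{"dp":[0,-0.17,0.12],"yaw":0},{"dp":[0,-0.17,0.12],"yaw":0},{"dp":[0,-0.17,0.12],"yaw":0}]'

```text
time_s: 12.58
tcp_pos: [0.5741, -0.2066, 0.1806]
eef_rot: [180.0, 0.0, -94.3]
contact_force: [-1.1, 0.2, -0.2]
gripper_width: 0.0397
gripper_force: 0.0
```

```bash
python3 -c "
from h import *;look('a3')
from plant import get_state;s=get_state();print(s['joints'],s['tcp_pos'])"
```

```text
red [289 201   6   7  31] [ 0.4905 -0.1415  0.1028]
[-1.42010650e+00  1.74430315e+01 -1.31763408e+01 -1.74274711e-02
 -5.94070313e+01 -2.80816746e+00] [ 0.57417151 -0.20599973  0.18051804]
```

View pics/a3.png

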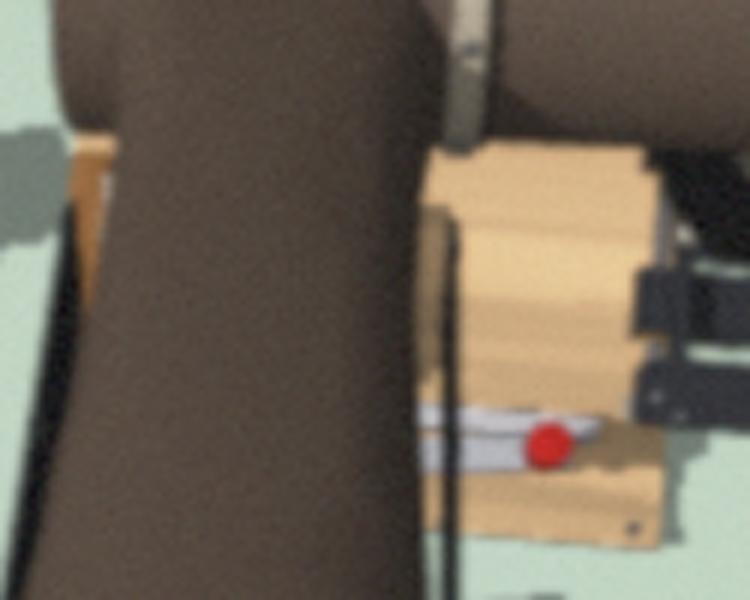

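The arm hides the mould in this view; only the grip at crop (548,445) shows. I'll go over to the open side with fingers shut and check with the wrist camera from there.

apply_moves --targets '[{"dp":[0.004,0.01,0.005],"yaw":0},{"dp":[0.012,0.028,0.015],"yaw":0},{"dp":[0.022,0.05,0.025],"yaw":0},{"dp":[0.034,0.078,0.03],"yaw":0},{"dp":[0.046,0.106,0.03],"yaw":0},{"dp":[0.058,0.134,0.03],"yaw":0},{"dp":[0.07,0.162,0.03],"yaw":0},{"dp":[0.08,0.184,0.03],"yaw":0},{"dp":[0.086,0.198,0.03],"yaw":0},{"dp":[0.086,0.198,0.03],"yaw":0},{"dp":[0.086,0.198,0.03],"yaw":0},{"dp":[0.086,0.198,0.03],"yaw":0}]' --grip 1

```text
time_s: 13.63
tcp_pos: [0.6601, -0.0079, 0.2105]
eef_rot: [180.0, -0.0, -94.2]
contact_force: [0.2, -0.6, 0.0]
gripper_width: 0.0005
gripper_force: 0.0
```

```bash
cat >> h.py <<'E'
def wrist(tag):
    from plant import get_state,cams
    from scipy.spatial.transform import Rotation as Ro
    s=get_state();c=cams.capture("wrist")
    T=np.eye(4);T[:3,:3]=Ro.from_euler("xyz",s["eef_rot"],degrees=True).as_matrix();T[:3,3]=s["tcp_pos"]
    W=T@c["T_tool_cam"];c["R"]=W[:3,:3].T;c["t"]=-W[:3,:3].T@W[:3,3]
    print(s["tcp_pos"].round(4),s["eef_rot"].round(1));np.savez(tag+".npz",**c)
    cv2.imwrite(f"pics/{tag}.png",c["image"][...,::-1]);return c
E
python3 - <<'E'
from h import *
c=wrist("w2");P=pts(c);hsv=cv2.cvtColor(c["image"],cv2.COLOR_RGB2HSV)
m=(abs(P[...,2]-.093)<.006)&(c["range_z"]>0)&(hsv[...,1]<70)&(abs(P[...,0]-.58)<.09)
print(m.sum());print(rect(c,m,.093))
E
```

```text
[ 0.6601 -0.0079  0.2105] [180.   -0.  -94.2]
6563
[ 5.773e+02  1.850e+01  9.390e+01  1.014e+02 -4.200e+00  6.557e+03]
```

View pics/w2.png

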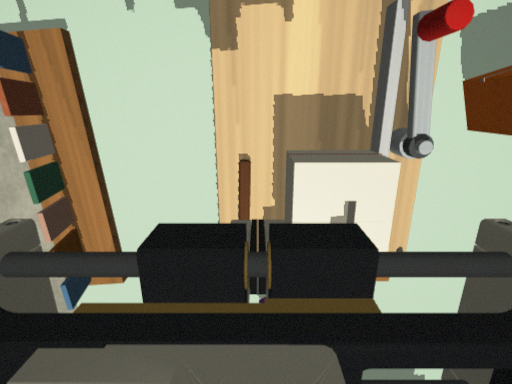

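The view shows the two halves joined as one rectangle, with the top edges around (285–395,163) and the notches meeting at (350,215). The wood tool is clear at (245,190). I'm descending beside the mould for a gentle nudge toward the fence.

apply_moves --targets '[{"dp":[0,0,-0.012],"yaw":0},{"dp":[0,0,-0.035],"yaw":0},{"dp":[0,0,-0.06],"yaw":0},{"dp":[0,0,-0.085],"yaw":0},{"dp":[0,0,-0.11],"yaw":0},{"dp":[0,0,-0.13],"yaw":0},{"dp":[0,0,-0.14],"yaw":0},{"dp":[0,0,-0.142],"yaw":0},{"dp":[0,0,-0.142],"yaw":0}]'

```text
time_s: 14.43
tcp_pos: [0.6603, -0.0087, 0.0682]
eef_rot: [179.9, -0.0, -94.2]
contact_force: [1.0, -0.7, 0.6]
gripper_width: 0.0008
gripper_force: 0.0
```

apply_moves --targets '[{"dp":[-0.002,0,0],"yaw":0},{"dp":[-0.005,0,0],"yaw":0},{"dp":[-0.008,0,0],"yaw":0},{"dp":[-0.01,0,0],"yaw":0},{"dp":[-0.012,0,0],"yaw":0},{"dp":[-0.012,0,0],"yaw":0}]'

```text
time_s: 14.93
tcp_pos: [0.6482, -0.008, 0.0691]
eef_rot: [-180.0, 0.0, -94.2]
contact_force: [0.1, 0.1, -0.7]
gripper_width: 0.0001
gripper_force: 0.0
```

apply_moves --targets '[{"dp":[-0.001,0,0],"yaw":0},{"dp":[-0.002,0,0],"yaw":0},{"dp":[-0.003,0,0],"yaw":0},{"dp":[-0.003,0,0],"yaw":0},{"dp":[-0.003,0,0],"yaw":0}]'

```text
time_s: 15.35
tcp_pos: [0.6465, -0.0079, 0.0689]
eef_rot: [-179.9, 0.0, -94.2]
contact_force: [4.0, -0.6, -0.1]
gripper_width: 0.0
gripper_force: 2.2
```

apply_moves --targets '[{"dp":[-0.001,0,0],"yaw":0},{"dp":[-0.002,0,0],"yaw":0},{"dp":[-0.003,0,0],"yaw":0},{"dp":[-0.003,0,0],"yaw":0},{"dp":[-0.003,0,0],"yaw":0}]'

```text
time_s: 15.77
tcp_pos: [0.6458, -0.0077, 0.0702]
eef_rot: [-179.6, 0.1, -94.1]
contact_force: [9.5, -2.2, 2.1]
gripper_width: 0.0005
gripper_force: 4.8
```

apply_moves --targets '[{"dp":[-0.001,0,0],"yaw":0},{"dp":[-0.002,0,0],"yaw":0},{"dp":[-0.003,0,0],"yaw":0},{"dp":[-0.003,0,0],"yaw":0},{"dp":[-0.003,0,0],"yaw":0}]'

```text
time_s: 16.18
tcp_pos: [0.6452, -0.0075, 0.0715]
eef_rot: [-179.4, 0.1, -94.1]
contact_force: [14.2, -2.3, 3.6]
gripper_width: 0.0002
gripper_force: 7.2
```

Seated against the fence. I'm backing off, lifting and going to the lever with a 14 mm finger gap so it cradles the grip.

apply_moves --targets '[{"dp":[0.004,0,0],"yaw":0},{"dp":[0.01,0,0],"yaw":0},{"dp":[0.018,0,0.002],"yaw":0},{"dp":[0.02,0,0.015],"yaw":0},{"dp":[0.02,0,0.04],"yaw":0},{"dp":[0.02,0,0.07],"yaw":0},{"dp":[0.02,0,0.1],"yaw":0},{"dp":[0.02,0,0.125],"yaw":0},{"dp":[0.02,0,0.138],"yaw":0},{"dp":[0.02,0,0.142],"yaw":0},{"dp":[0.02,0,0.142],"yaw":0}]'

```text
time_s: 17.1
tcp_pos: [0.6597, -0.008, 0.2113]
eef_rot: [-180.0, 0.0, -94.2]
contact_force: [1.3, -0.3, -0.3]
gripper_width: 0.0004
gripper_force: 0.0
```

apply_moves --targets '[{"dp":[-0.004,-0.002,0],"yaw":-2},{"dp":[-0.012,-0.008,0],"yaw":-6},{"dp":[-0.024,-0.015,0],"yaw":-11},{"dp":[-0.036,-0.023,0],"yaw":-16},{"dp":[-0.048,-0.031,0],"yaw":-21},{"dp":[-0.06,-0.039,0],"yaw":-26},{"dp":[-0.072,-0.047,0],"yaw":-31},{"dp":[-0.084,-0.054,0],"yaw":-36},{"dp":[-0.096,-0.062,0],"yaw":-41},{"dp":[-0.108,-0.07,0],"yaw":-46},{"dp":[-0.12,-0.078,0],"yaw":-51},{"dp":[-0.132,-0.085,0],"yaw":-56},{"dp":[-0.144,-0.093,0],"yaw":-61},{"dp":[-0.156,-0.101,0],"yaw":-66},{"dp":[-0.168,-0.109,0],"yaw":-71},{"dp":[-0.18,-0.117,0],"yaw":-76},{"dp":[-0.192,-0.124,0],"yaw":-80},{"dp":[-0.202,-0.131,0],"yaw":-83},{"dp":[-0.207,-0.134,0],"yaw":-84.3},{"dp":[-0.207,-0.134,0],"yaw":-84.3}]' --grip 0.68

```text
time_s: 18.77
tcp_pos: [0.451, -0.1424, 0.2095]
eef_rot: [180.0, -0.1, -178.6]
contact_force: [0.0, 0.6, -0.1]
gripper_width: 0.0138
gripper_force: 0.0
```

apply_moves --targets '[{"dp":[0,0,0],"yaw":0},{"dp":[0,0,0],"yaw":0},{"dp":[0,0,0],"yaw":0}]'

```text
time_s: 19.02
tcp_pos: [0.453, -0.1418, 0.2103]
eef_rot: [-180.0, -0.0, -178.4]
contact_force: [0.5, -1.2, -0.9]
gripper_width: 0.0137
gripper_force: 0.0
```

Run:
```python
from h import *
look("a4")
c=wrist("w3");P=pts(c);hsv=cv2.cvtColor(c["image"],cv2.COLOR_RGB2HSV);H,S,V=[hsv[...,i].astype(int) for i in range(3)]
m=((H<6)|(H>174))&(S>170)&(P[...,2]>.095)&(P[...,2]<.112)
n,l,st,ce=cv2.connectedComponentsWithStats(m.astype(np.uint8));k=1+st[1:,4].argmax();print("grip top",st[k],plane(c,ce[k],.103),P[l==k].mean(0))
```

```text
white [216 159  40  15 481] [608.2  30.9  44.8 121.5   0.8 481. ]
[ 0.453  -0.1418  0.2103] [-180.    -0.  -178.4]
grip top [247 216  22  24 422] [[ 0.4897155  -0.14192651  0.103     ]] [ 0.4897624  -0.14192498  0.10291861]
```

View pics/w3.png

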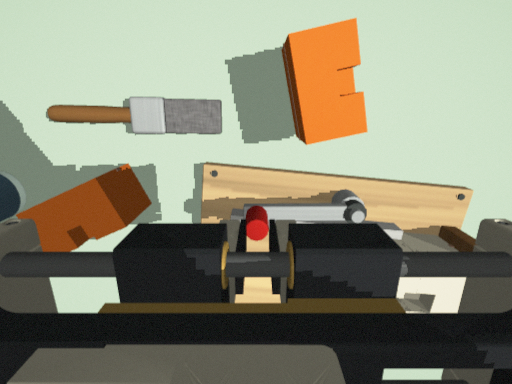

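The grip at (258,228) lies between the two fingers and the orange decoys are clear. I'm descending, and a script will work out the arc numbers.

apply_moves --targets '[{"dp":[0,0,-0.012],"yaw":0},{"dp":[0,0,-0.035],"yaw":0},{"dp":[0,0,-0.06],"yaw":0},{"dp":[0,0,-0.085],"yaw":0},{"dp":[0,0,-0.105],"yaw":0},{"dp":[0,0,-0.117],"yaw":0},{"dp":[0,0,-0.12],"yaw":0},{"dp":[0,0,-0.12],"yaw":0},{"dp":[0,0,-0.12],"yaw":0}]'

```text
time_s: 19.87
tcp_pos: [0.4531, -0.142, 0.0911]
eef_rot: [-180.0, 0.0, -178.5]
contact_force: [0.1, 0.4, 0.6]
gripper_width: 0.0138
gripper_force: 0.0
```

Run:
```python
import numpy as np
from plant import get_state
s=get_state();p=s["tcp_pos"];print(p,s["eef_rot"],s["contact_force"])
pv=np.array([.4878,-.0312]);d=.021
for f in list(range(-89,-4,5))+[-4.15]:
    a=np.radians(f);q=pv+.1105*np.array([np.cos(a),np.sin(a)])-d*np.array([-np.sin(a),np.cos(a)])
    print(f,((q-[.4533,-.142])*1000).round(1),round(f+89,1))
```

```text
[ 0.45314237 -0.14200819  0.0910789 ] [-1.79987909e+02  2.54611916e-02 -1.78471486e+02] [0.07731795 0.36816145 0.57344335]
-89 [15.4 -0. ] 0
-84 [25.2 -1.3] 5
-79 [35.  -1.7] 10
-74 [44.8 -1.2] 15
-69 [54.5  0.1] 20
-64 [64.1  2.3] 25
-59 [73.4  5.3] 30
-54 [82.5  9.1] 35
-49 [91.1 13.6] 40
-44 [99.4 18.9] 45
-39 [107.2  24.9] 50
-34 [114.4  31.6] 55
-29 [121.   38.9] 60
-24 [126.9  46.7] 65
-19 [132.1  55. ] 70
-14 [136.6  63.7] 75
-9 [140.4  72.8] 80
-4.15 [143.2  81.9] 84.8
```

apply_moves --targets '[{"dp":[0.004,0,0],"yaw":0},{"dp":[0.008,0,0],"yaw":0},{"dp":[0.012,0,0],"yaw":0},{"dp":[0.0155,0,0],"yaw":0},{"dp":[0.02,-0.0007,0],"yaw":2},{"dp":[0.025,-0.0013,0],"yaw":4.5},{"dp":[0.03,-0.0015,0],"yaw":7},{"dp":[0.035,-0.0017,0],"yaw":9.5},{"dp":[0.04,-0.0015,0],"yaw":12},{"dp":[0.045,-0.0012,0],"yaw":14.5},{"dp":[0.0496,-0.0006,0],"yaw":17},{"dp":[0.0545,0.0001,0],"yaw":19.5}]'

```text
time_s: 20.87
tcp_pos: [0.5069, -0.1424, 0.0906]
eef_rot: [-180.0, -0.1, -158.9]
contact_force: [-1.6, -2.5, 1.8]
gripper_width: 0.0141
gripper_force: 1.5
```

apply_moves --targets '[{"dp":[0.0048,0.001,0],"yaw":2.5},{"dp":[0.0096,0.0022,0],"yaw":5},{"dp":[0.0143,0.0036,0],"yaw":7.5},{"dp":[0.0189,0.0052,0],"yaw":10},{"dp":[0.0235,0.007,0],"yaw":12.5},{"dp":[0.028,0.009,0],"yaw":15},{"dp":[0.0323,0.0112,0],"yaw":17.5},{"dp":[0.0366,0.0135,0],"yaw":20},{"dp":[0.0408,0.0161,0],"yaw":22.5},{"dp":[0.0449,0.0188,0],"yaw":25},{"dp":[0.0489,0.0217,0],"yaw":27.5},{"dp":[0.0527,0.0248,0],"yaw":30},{"dp":[0.0564,0.0281,0],"yaw":32.5},{"dp":[0.0599,0.0315,0],"yaw":35},{"dp":[0.0599,0.0315,0],"yaw":35}]'

```text
time_s: 22.12
tcp_pos: [0.568, -0.1105, 0.0907]
eef_rot: [-180.0, -0.0, -123.9]
contact_force: [1.0, -1.2, 1.0]
gripper_width: 0.0138
gripper_force: 0.6
```

Run:
```python
from h import *
c=wrist("w4");P=pts(c);hsv=cv2.cvtColor(c["image"],cv2.COLOR_RGB2HSV);H,S,V=[hsv[...,i].astype(int) for i in range(3)]
m=((H<6)|(H>174))&(S>170)&(P[...,2]>.095)&(P[...,2]<.112)
n,l,st,ce=cv2.connectedComponentsWithStats(m.astype(np.uint8));k=1+st[1:,4].argmax();g=P[l==k].mean(0);print("grip top",st[k],g,np.degrees(np.arctan2(g[1]+.0312,g[0]-.4878)),np.hypot(g[1]+.0312,g[0]-.4878))
```

```text
[ 0.568  -0.1105  0.0907] [-180.    -0.  -123.9]
grip top [237 278  41  25 782] [ 0.57733332 -0.09699486  0.10376719] -36.310844723029845 0.11110885686269054
```

apply_moves --targets '[{"dp":[0.0034,0.0036,0],"yaw":2.5},{"dp":[0.0066,0.0073,0],"yaw":5},{"dp":[0.0096,0.0111,0],"yaw":7.5},{"dp":[0.0125,0.0151,0],"yaw":10},{"dp":[0.0152,0.0192,0],"yaw":12.5},{"dp":[0.0177,0.0234,0],"yaw":15},{"dp":[0.02,0.0277,0],"yaw":17.5},{"dp":[0.0222,0.0321,0],"yaw":20},{"dp":[0.0242,0.0366,0],"yaw":22.5},{"dp":[0.026,0.0412,0],"yaw":25},{"dp":[0.0268,0.0435,0],"yaw":26.3},{"dp":[0.0275,0.0458,0],"yaw":27.5},{"dp":[0.0275,0.0458,0],"yaw":27.5}]'

```text
time_s: 23.25
tcp_pos: [0.5949, -0.0645, 0.0907]
eef_rot: [-180.0, 0.0, -96.5]
contact_force: [2.3, -1.9, -0.7]
gripper_width: 0.0139
gripper_force: 1.1
```

apply_moves --targets '[{"dp":[0.0004,0.0015,0],"yaw":0.7},{"dp":[0.0008,0.003,0],"yaw":1.4},{"dp":[0.0012,0.0045,0],"yaw":2.2},{"dp":[0.0012,0.0045,0],"yaw":2.2}]'

```text
time_s: 23.58
tcp_pos: [0.596, -0.0603, 0.0907]
eef_rot: [-180.0, -0.0, -94.2]
contact_force: [4.0, -3.3, -0.9]
gripper_width: 0.0142
gripper_force: 2.6
```

Pushing gently on to feel the end stop.

apply_moves --targets '[{"dp":[-0.0003,0.001,0],"yaw":0},{"dp":[-0.0005,0.002,0],"yaw":0},{"dp":[-0.0005,0.002,0],"yaw":0},{"dp":[-0.0005,0.002,0],"yaw":0}]'

```text
time_s: 23.92
tcp_pos: [0.5959, -0.0598, 0.0908]
eef_rot: [-179.9, -0.1, -94.3]
contact_force: [6.2, -11.9, -2.1]
gripper_width: 0.014
gripper_force: 7.1
```

apply_moves --targets '[{"dp":[-0.0003,0.001,0],"yaw":0},{"dp":[-0.0005,0.002,0],"yaw":0},{"dp":[-0.0005,0.002,0],"yaw":0},{"dp":[-0.0005,0.002,0],"yaw":0}]'

```text
time_s: 24.25
tcp_pos: [0.5958, -0.0594, 0.0909]
eef_rot: [-179.9, -0.2, -94.3]
contact_force: [10.0, -21.6, -6.0]
gripper_width: 0.0144
gripper_force: 12.0
```

End stop felt (22 N, no movement). I'm retreating well clear for a look.

apply_moves --targets '[{"dp":[0,-0.004,0],"yaw":0},{"dp":[0,-0.01,0],"yaw":0},{"dp":[0,-0.02,0],"yaw":0},{"dp":[0,-0.035,0.005],"yaw":0},{"dp":[0,-0.05,0.025],"yaw":0},{"dp":[0,-0.065,0.055],"yaw":0},{"dp":[-0.005,-0.08,0.085],"yaw":0},{"dp":[-0.015,-0.1,0.115],"yaw":0},{"dp":[-0.03,-0.125,0.14],"yaw":0},{"dp":[-0.05,-0.155,0.155],"yaw":0},{"dp":[-0.07,-0.19,0.16],"yaw":0},{"dp":[-0.09,-0.225,0.16],"yaw":0},{"dp":[-0.11,-0.26,0.16],"yaw":0},{"dp":[-0.13,-0.295,0.16],"yaw":0},{"dp":[-0.15,-0.33,0.16],"yaw":0},{"dp":[-0.17,-0.365,0.16],"yaw":0},{"dp":[-0.19,-0.395,0.16],"yaw":0},{"dp":[-0.2,-0.41,0.16],"yaw":0},{"dp":[-0.2,-0.41,0.16],"yaw":0},{"dp":[-0.2,-0.41,0.16],"yaw":0}]'

```text
time_s: 25.92
tcp_pos: [0.3933, -0.4667, 0.25]
eef_rot: [180.0, 0.1, -94.4]
contact_force: [0.7, -0.8, -0.9]
gripper_width: 0.0139
gripper_force: 0.0
```

Run:
```python
from h import *
look("a5")
c=dict(np.load("a5.npz"))
import os
P=pts(c);a=dict(np.load("top.npz"))
hsv=cv2.cvtColor(c["image"],cv2.COLOR_RGB2HSV);H,S=hsv[...,0].astype(int),hsv[...,1].astype(int)
m=((H<6)|(H>174))&(S>170)&(abs(P[...,2]-.1)<.02)&(abs(P[...,0]-.58)<.1)&(abs(P[...,1]+.04)<.1)
g=P[m].mean(0);print("grip",g,m.sum(),np.degrees(np.arctan2(g[1]+.0312,g[0]-.4878)),np.hypot(g[1]+.0312,g[0]-.4878))
from plant import cams
s=cams.capture("scene");cv2.imwrite("pics/s5.png",cv2.resize(s["image"][165:275,165:330,::-1],None,fx=4,fy=4,interpolation=cv2.INTER_CUBIC))
cv2.imwrite("pics/both.png",np.hstack([cv2.imread("pics/a5.png")[:,:,:][::1,::1][:440,:400],cv2.imread("pics/s5.png")[:440,:400]]))
```

```text
white [ 214  159   42   35 1133] [ 578.1   32.9  120.1  101.4   -3.9 1133. ]
red [257 166   5   8  34] [ 0.5966 -0.0422  0.1021]
grip [ 0.59659097 -0.04218721  0.10208672] 34 -5.766960574007526 0.10934438689760016
```

View pics/a5.png

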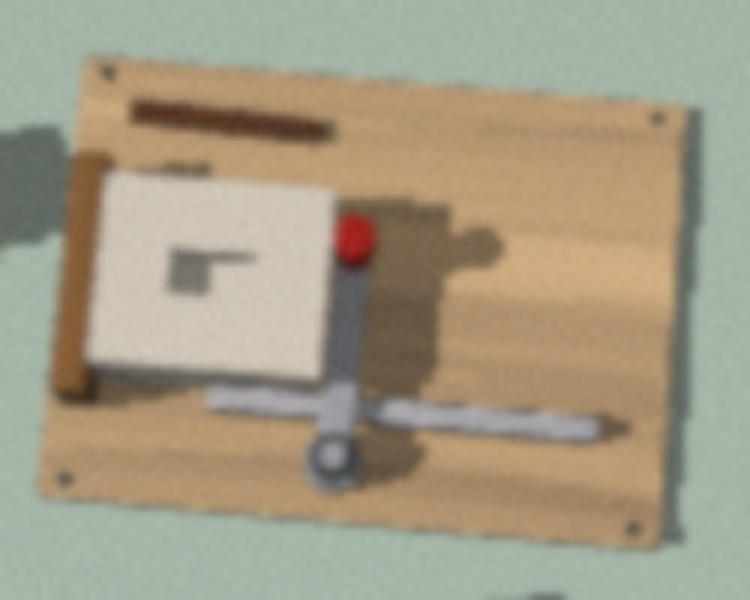

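The top view shows the mould closed as one 120 x 101 mm rectangle (crop 90–335, 170–380), with the lever across its back and the grip at (355,240). The coarse lever reading is 1.6° short, which is about one pixel, so I'll check closer with the wrist camera.

apply_moves --targets '[{"dp":[0.004,0.01,0],"yaw":0},{"dp":[0.011,0.03,0],"yaw":0},{"dp":[0.021,0.06,0],"yaw":0},{"dp":[0.032,0.09,0],"yaw":0},{"dp":[0.043,0.12,0],"yaw":0},{"dp":[0.054,0.15,0],"yaw":0},{"dp":[0.065,0.18,0],"yaw":0},{"dp":[0.076,0.21,0],"yaw":0},{"dp":[0.087,0.242,0],"yaw":0},{"dp":[0.098,0.274,0],"yaw":0},{"dp":[0.11,0.306,0],"yaw":0},{"dp":[0.122,0.338,0],"yaw":0},{"dp":[0.134,0.37,0],"yaw":0},{"dp":[0.146,0.402,0],"yaw":0},{"dp":[0.158,0.434,0],"yaw":0},{"dp":[0.168,0.464,0],"yaw":0},{"dp":[0.177,0.49,0],"yaw":0},{"dp":[0.183,0.508,0],"yaw":0},{"dp":[0.185,0.516,0],"yaw":0},{"dp":[0.185,0.516,0],"yaw":0}]'

```text
time_s: 27.68
tcp_pos: [0.5794, 0.0528, 0.2504]
eef_rot: [180.0, 0.0, -94.1]
contact_force: [0.6, -1.0, -0.2]
gripper_width: 0.0141
gripper_force: 0.0
```

apply_moves --targets '[{"dp":[0,0,0],"yaw":0},{"dp":[0,0,0],"yaw":0},{"dp":[0,0,0],"yaw":0},{"dp":[0,0,0],"yaw":0}]'

```text
time_s: 28.02
tcp_pos: [0.5794, 0.0491, 0.2508]
eef_rot: [-180.0, 0.0, -94.4]
contact_force: [-0.1, -0.5, -1.5]
gripper_width: 0.014
gripper_force: 0.0
```

Run:
```python
from h import *
c=wrist("w5");P=pts(c);im=c["image"];hsv=cv2.cvtColor(im,cv2.COLOR_RGB2HSV);H,S,V=[hsv[...,i].astype(int) for i in range(3)]
ok=c["range_z"]>0;near=(abs(P[...,0]-.57)<.12)&(abs(P[...,1]+.02)<.1)&ok
J=np.array([[.9974,-.0724],[.0724,.9974]]);
def jig(p): return (J@(np.asarray(p)[...,:2]-[.5719,-.0466]).T).T*1000
m=((H<6)|(H>174))&(S>170)&near&(abs(P[...,2]-.103)<.005)
print("grip",jig(P[m].mean(0)),jig(P[m]).min(0),jig(P[m]).max(0),m.sum())
w=(abs(P[...,2]-.093)<.004)&near&(S<80)&~m;q=jig(P[w]);print("mould top x",np.percentile(q[:,0],[.5,99.5]),"back y",np.percentile(q[:,1],.5))
for x in(-45,-25,0,25,45):
    k=abs(q[:,0]-x)<4;print(x,np.percentile(q[k][:,1],1) if k.any() else None)
for y in(25,35,45,55):
    k=abs(q[:,1]-y)<3;print("y",y,np.percentile(q[k][:,0],[1,99]) if k.any() else None)
b=(abs(P[...,2]-.061)<.004)&near&(S<60);qb=jig(P[b])
for x in(-60,-30,-10,5):
    k=abs(qb[:,0]-x)<3;print("bar",x,np.percentile(qb[k][:,1],[2,98]) if k.any() else None)
f=(abs(P[...,2]-.043)<.003)&near&(S<60);qf=jig(P[f])
for y in(-100,-70,-40,-20):
    k=abs(qf[:,1]-y)<4;print("fence",y,np.percentile(qf[k][:,0],[2,98]) if k.any() else None)
v,u=np.where(w|m);cv2.imwrite("pics/w5c.png",cv2.resize(im[60:240,150:420,::-1],None,fx=2.9,fy=2.9,interpolation=cv2.INTER_CUBIC))
```

```text
[0.5794 0.0491 0.2508] [-180.     0.   -94.4]
grip [25.22159969  6.95890651] [14.25812744 -4.38939527] [37.14375719 18.00252634] 451
mould top x [-48.89688843  50.30565312] back y 19.88162699236515
-45 19.31140968040793
-25 20.16163250431918
0 20.083195578073955
25 20.35405609030816
45 20.353615697996755
y 25 [-48.18330121  49.54286976]
y 35 [-47.63165659  50.17956005]
y 45 [-47.99919556  49.51952661]
y 55 [-47.21234063  50.49705366]
bar -60 [ 0.14012061 16.21238071]
bar -30 [ 0.06899813 16.09964378]
bar -10 [-1.14748102 16.02448956]
bar 5 [-1.19053051 19.22164   ]
fence -100 None
fence -70 [-60.52534145 -49.44213503]
fence -40 [-60.87081393 -49.55944094]
fence -20 [-60.97279675 -49.38844729]
```

View pics/w5c.png

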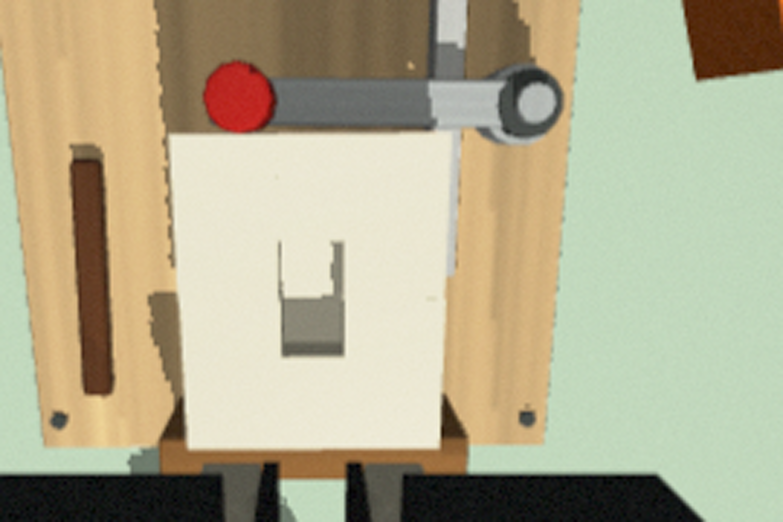

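The close view shows the halves flush, with straight edges at (168,135)–(187,448) and (452,135)–(441,448). The bar lies behind the back and the grip at (240,97) is right at the mould. I'll do a numeric check of flushness and bar direction from this same picture.

Run:
```python
from h import *
c=dict(np.load("w5.npz"));P=pts(c);im=c["image"];hsv=cv2.cvtColor(im,cv2.COLOR_RGB2HSV);H,S,V=[hsv[...,i].astype(int) for i in range(3)]
J=np.array([[.9974,-.0724],[.0724,.9974]]);jig=lambda p:(J@(np.asarray(p)[...,:2]-[.5719,-.0466]).T).T*1000
z=P[...,2];Q=np.stack([jig(P.reshape(-1,3))[:,i].reshape(z.shape) for i in(0,1)],-1);ok=c["range_z"]>0
w=ok&(abs(z-.093)<.004)&(S<80)&(abs(Q[...,0])<56)&(Q[...,1]<150)&(Q[...,1]>15);q=Q[w]
for y in(25,35,45,55,65,75,85,95,105,115,125):
    k=abs(q[:,1]-y)<5
    if k.sum()>20: a=np.percentile(q[k][:,0],[1,99]);print(y,a.round(1),a.mean().round(2))
# back edge direction and bar edges by line fits
def edge(Mq,lo,hi,p):
    xs=np.arange(lo,hi,3.);ys=[np.percentile(Mq[abs(Mq[:,0]-x)<2][:,1],p) for x in xs]
    f=np.polyfit(xs,ys,1);return np.degrees(np.arctan(f[0])).round(2),np.polyval(f,0).round(2)
print("back",edge(q,-40,40,1))
b=Q[ok&(z>.055)&(z<.066)&(S<70)&(Q[...,1]<22)&(Q[...,1]>-10)&(Q[...,0]>-66)&(Q[...,0]<10)]
print("bar",edge(b,-62,8,3),edge(b,-62,8,97))
pv=Q[ok&(z>.064)&(z<.1)&(abs(Q[...,0]+85)<16)&(abs(Q[...,1]-9)<16)&(S<80)];print("pivot cap",(pv.min(0)+pv.max(0))/2,len(pv))
```

```text
25 [-48.   50.1] 1.04
35 [-47.8  50.2] 1.22
45 [-48.1  49.7] 0.79
55 [-48.   50.5] 1.25
65 [-48.4  50. ] 0.81
75 [-48.9  50.5] 0.83
85 [-49.3  49.9] 0.28
95 [-48.7  49.3] 0.32
105 [-48.8  49.4] 0.26
115 [-48.6  49.2] 0.28
125 [-48.7  49.5] 0.43
back (np.float64(0.72), np.float64(20.37))
bar (np.float64(-1.56), np.float64(-1.24)) (np.float64(0.4), np.float64(16.42))
pivot cap [-85.01690055   9.44702531] 165
```

The halves are flush to within about 0.7 mm. The lever looks about 1° short, so I'll repeat the side nudge gently and then re-press the lever.

apply_moves --targets '[{"dp":[0.01,-0.007,0],"yaw":0},{"dp":[0.03,-0.02,0],"yaw":0},{"dp":[0.055,-0.038,0],"yaw":0},{"dp":[0.075,-0.053,0],"yaw":0},{"dp":[0.082,-0.058,-0.005],"yaw":0},{"dp":[0.082,-0.058,-0.03],"yaw":0},{"dp":[0.082,-0.058,-0.06],"yaw":0},{"dp":[0.082,-0.058,-0.09],"yaw":0},{"dp":[0.082,-0.058,-0.12],"yaw":0},{"dp":[0.082,-0.058,-0.15],"yaw":0},{"dp":[0.082,-0.058,-0.17],"yaw":0},{"dp":[0.082,-0.058,-0.178],"yaw":0},{"dp":[0.082,-0.058,-0.178],"yaw":0},{"dp":[0.082,-0.058,-0.178],"yaw":0}]' --grip 1

```text
time_s: 29.23
tcp_pos: [0.6622, -0.0085, 0.0731]
eef_rot: [-180.0, -0.0, -94.3]
contact_force: [-0.2, 0.6, 0.5]
gripper_width: 0.0003
gripper_force: 0.0
```

apply_moves --targets '[{"dp":[-0.003,0,0],"yaw":0},{"dp":[-0.006,0,0],"yaw":0},{"dp":[-0.009,0,0],"yaw":0},{"dp":[-0.012,0,0],"yaw":0},{"dp":[-0.015,0,0],"yaw":0},{"dp":[-0.017,0,0],"yaw":0},{"dp":[-0.017,0,0],"yaw":0},{"dp":[-0.017,0,0],"yaw":0}]'

```text
time_s: 29.9
tcp_pos: [0.6459, -0.008, 0.0735]
eef_rot: [-179.8, 0.0, -94.3]
contact_force: [5.1, -1.1, 1.0]
gripper_width: 0.0004
gripper_force: 2.4
```

apply_moves --targets '[{"dp":[-0.001,0,0],"yaw":0},{"dp":[-0.003,0,0],"yaw":0},{"dp":[-0.005,0,0],"yaw":0},{"dp":[-0.005,0,0],"yaw":0},{"dp":[-0.005,0,0],"yaw":0}]'

```text
time_s: 30.32
tcp_pos: [0.6448, -0.0078, 0.075]
eef_rot: [-179.4, 0.1, -94.2]
contact_force: [13.2, -3.8, 2.8]
gripper_width: 0.0006
gripper_force: 7.1
```

The mould is against the fence, at the same contact point as before. Now I'll re-press the lever with shut fingers.

apply_moves --targets '[{"dp":[0.005,0,0],"yaw":0},{"dp":[0.012,0,0],"yaw":0},{"dp":[0.02,0,0.003],"yaw":0},{"dp":[0.022,0,0.02],"yaw":0},{"dp":[0.022,0,0.05],"yaw":0},{"dp":[0.022,0,0.085],"yaw":0},{"dp":[0.015,-0.01,0.11],"yaw":0},{"dp":[-0.005,-0.03,0.115],"yaw":0},{"dp":[-0.025,-0.055,0.115],"yaw":0},{"dp":[-0.04,-0.075,0.115],"yaw":0},{"dp":[-0.045,-0.084,0.115],"yaw":0},{"dp":[-0.045,-0.084,0.115],"yaw":0},{"dp":[-0.045,-0.084,0.1],"yaw":0},{"dp":[-0.045,-0.084,0.075],"yaw":0},{"dp":[-0.045,-0.084,0.05],"yaw":0},{"dp":[-0.045,-0.084,0.03],"yaw":0},{"dp":[-0.045,-0.084,0.019],"yaw":0},{"dp":[-0.045,-0.084,0.018],"yaw":0},{"dp":[-0.045,-0.084,0.018],"yaw":0}]'

```text
time_s: 31.9
tcp_pos: [0.5949, -0.0919, 0.0901]
eef_rot: [179.9, -0.0, -94.3]
contact_force: [1.1, -0.7, -0.0]
gripper_width: 0.0004
gripper_force: 0.0
```

apply_moves --targets '[{"dp":[0,0.004,0],"yaw":0},{"dp":[0,0.01,0],"yaw":0},{"dp":[0,0.016,0],"yaw":0},{"dp":[0,0.021,0],"yaw":0},{"dp":[0,0.025,0],"yaw":0},{"dp":[0,0.028,0],"yaw":0},{"dp":[0,0.028,0],"yaw":0},{"dp":[0,0.028,0],"yaw":0}]'

```text
time_s: 32.57
tcp_pos: [0.5947, -0.064, 0.0907]
eef_rot: [-180.0, 0.0, -94.3]
contact_force: [0.1, -1.0, -1.1]
gripper_width: 0.0003
gripper_force: 0.0
```

apply_moves --targets '[{"dp":[0,0.001,0],"yaw":0},{"dp":[0,0.002,0],"yaw":0},{"dp":[0,0.002,0],"yaw":0},{"dp":[0,0.002,0],"yaw":0}]'

```text
time_s: 32.9
tcp_pos: [0.5946, -0.0634, 0.0906]
eef_rot: [180.0, -0.1, -94.3]
contact_force: [1.1, -7.4, 0.7]
gripper_width: 0.0008
gripper_force: 3.3
```

apply_moves --targets '[{"dp":[0,0.001,0],"yaw":0},{"dp":[0,0.002,0],"yaw":0},{"dp":[0,0.003,0],"yaw":0},{"dp":[0,0.004,0],"yaw":0},{"dp":[0,0.004,0],"yaw":0},{"dp":[0,0.004,0],"yaw":0}]'

```text
time_s: 33.4
tcp_pos: [0.5945, -0.0626, 0.0908]
eef_rot: [180.0, -0.3, -94.4]
contact_force: [4.2, -23.9, -2.1]
gripper_width: 0.0007
gripper_force: 12.4
```

At 24 N the finger position puts the grip at jig y ≈ 9.5 mm, which is the end stop. I'm retreating straight back and clear.

apply_moves --targets '[{"dp":[0,-0.004,0],"yaw":0},{"dp":[0,-0.01,0],"yaw":0},{"dp":[0,-0.02,0],"yaw":0},{"dp":[0,-0.035,0.005],"yaw":0},{"dp":[0,-0.05,0.025],"yaw":0},{"dp":[0,-0.065,0.055],"yaw":0},{"dp":[-0.005,-0.08,0.085],"yaw":0},{"dp":[-0.015,-0.1,0.115],"yaw":0},{"dp":[-0.03,-0.125,0.14],"yaw":0},{"dp":[-0.05,-0.155,0.155],"yaw":0},{"dp":[-0.07,-0.19,0.16],"yaw":0},{"dp":[-0.09,-0.225,0.16],"yaw":0},{"dp":[-0.11,-0.26,0.16],"yaw":0},{"dp":[-0.13,-0.295,0.16],"yaw":0},{"dp":[-0.15,-0.33,0.16],"yaw":0},{"dp":[-0.17,-0.365,0.16],"yaw":0},{"dp":[-0.19,-0.395,0.16],"yaw":0},{"dp":[-0.2,-0.41,0.16],"yaw":0},{"dp":[-0.2,-0.41,0.16],"yaw":0},{"dp":[-0.2,-0.41,0.16],"yaw":0}]'

```text
time_s: 35.07
tcp_pos: [0.3936, -0.469, 0.2502]
eef_rot: [180.0, 0.0, -94.4]
contact_force: [-0.5, 1.0, 0.1]
gripper_width: 0.0003
gripper_force: 0.0
```

Run:
```python
from h import *
look("a6")
d=np.abs(np.load("a6.npz")["image"].astype(int)-np.load("a5.npz")["image"]).max(2)
print("changed px since a5 (board window)",(d[135:225,205:320]>45).sum())
from plant import r
print(r.close_job())
```

```text
white [ 214  159   42   34 1127] [ 577.9   32.9  119.9  101.3   -4.1 1127. ]
red [257 166   5   8  35] [ 0.5963 -0.0423  0.1025]
changed px since a5 (board window) 0
the job is handed in; nothing more can be done
None
```

The job is handed in at about 35 s: the mould sits against the fence and the fixed half, and the lever was pushed until it stopped hard at 24 N; my images read its angle about 1° short of the quarter turn, within measuring error, and the robot came near none of the other things except the wood tool, which did not move.

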